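# Sweep the used stoppers off the lab bench into the edge bin

## Task

Four used rubber stoppers lie about on the lab bench. With the fingertips, push them across the bench top and over its far edge into the bin that hangs there, so that all four end up in the bin and none on the floor; sweep them only, do not pinch or pick any up. Leave the labware among and around them, the stoppered flask included, standing where they are.

Things in the scene. Friction and masses are not known exactly. Their poses are not given: they have to be found in the camera images.
- stopper1: One of four alike used solid rubber stoppers (laboratory bungs), dark rubber, loose on the bench: a tapered plug 30 mm high, 37 mm across its lower end and 30 mm across its upper end, about 35 g, standing wide end down. Origin: the middle of the plug, 15 mm above the bench as it stands; z up through the small end.
- stopper2: One of four alike used solid rubber stoppers (laboratory bungs), dark rubber, loose on the bench: a tapered plug 30 mm high, 37 mm across its lower end and 30 mm across its upper end, about 35 g, standing wide end down. Origin: the middle of the plug, 15 mm above the bench as it stands; z up through the small end.
- stopper3: One of four alike used solid rubber stoppers (laboratory bungs), dark rubber, loose on the bench: a tapered plug 30 mm high, 37 mm across its lower end and 30 mm across its upper end, about 35 g, standing wide end down. Origin: the middle of the plug, 15 mm above the bench as it stands; z up through the small end.
- stopper4: One of four alike used solid rubber stoppers (laboratory bungs), dark rubber, loose on the bench: a tapered plug 30 mm high, 37 mm across its lower end and 30 mm across its upper end, about 35 g, standing wide end down. Origin: the middle of the plug, 15 mm above the bench as it stands; z up through the small end.
- bin: Grey plastic bin, open on top, fixed, hanging at the far edge of the bench: 200 mm (x) by 260 mm (y) outside, 200 mm deep, walls 4 mm. Origin: centre of its underside; z up, x away from the robot, y along the edge. Its near outer face (x = -100 mm) lies against the bench edge; its rim is 8 mm below the bench top. It hangs elsewhere along the edge each time.
- bin_edge (a point): Point on the bench's far edge, at bench-top height, in line with the middle of the bin. The edge is straight, has no lip and runs along y over the whole bench; beyond it, 126 mm to either side of this point is open bin, and past that only the floor.
- beaker: Small empty clear glass beaker among the stoppers, 36 mm across, 46 mm high, light (30 g). Origin: centre of its underside, z up. To be left standing.
- vial: Small amber glass vial with a white screw cap among the stoppers, 27 mm across, 46 mm high, 30 g, easily tipped. Origin: centre of its underside, z up. To be left standing.
- crucible: White porcelain crucible with its lid on, among the stoppers, 40 mm across the lid, 38 mm high, 60 g. Origin: centre of its underside, z up. To be left standing.
- flask: Conical glass flask closed with its own stopper, to the right of the work, 85 mm across the base, 160 mm high. Origin: centre of its underside, z up. It and its stopper stay.
- reagent: Amber glass reagent bottle with a black cap, to the left of the work, 68 mm across, 160 mm high. Origin: centre of its underside, z up. To be left standing.
- spray: White plastic trigger spray bottle, to the right of the work, nearer the robot than the flask, 84 mm across, 225 mm high. Origin: centre of its underside, z up; its nozzle points to its -x. To be left standing.
There are look-alikes about, which are no part of the job. What is shaped like the reagent but purple or yellow is not meant.

How it is judged:
At the end, for the whole second after the job is handed in: All four stoppers are inside the bin, their middles within its outline and at least 50 mm below its rim; beaker, vial, crucible, flask, reagent bottle and spray bottle stand upright within 30 mm of where they were (x of stopper1 in the frame of bin between -0.1 and 0.1 m and y of stopper1 in the frame of bin between -0.13 and 0.13 m and z of stopper1 in the frame of bin between 0 and 0.15 m and x of stopper2 in the frame of bin between -0.1 and 0.1 m and y of stopper2 in the frame of bin between -0.13 and 0.13 m and z of stopper2 in the frame of bin between 0 and 0.15 m and x of stopper3 in the frame of bin between -0.1 and 0.1 m and y of stopper3 in the frame of bin between -0.13 and 0.13 m and z of stopper3 in the frame of bin between 0 and 0.15 m and x of stopper4 in the frame of bin between -0.1 and 0.1 m and y of stopper4 in the frame of bin between -0.13 and 0.13 m and z of stopper4 in the frame of bin between 0 and 0.15 m and not (distance of beaker from where it was at the start of the episode above 0.03 m) and not (angle between beaker's own z axis and vertical above 0.35 rad) and not (distance of vial from where it was at the start of the episode above 0.03 m) and not (angle between vial's own z axis and vertical above 0.35 rad) and not (distance of crucible from where it was at the start of the episode above 0.03 m) and not (angle between crucible's own z axis and vertical above 0.35 rad) and not (distance of flask from where it was at the start of the episode above 0.03 m) and not (angle between flask's own z axis and vertical above 0.35 rad) and not (distance of reagent from where it was at the start of the episode above 0.03 m) and not (angle between reagent's own z axis and vertical above 0.35 rad) and not (distance of spray from where it was at the start of the episode above 0.03 m) and not (angle between spray's own z axis and vertical above 0.35 rad)); the robot touches nothing.
It fails at once if a stopper is lifted or carried (its middle more than 45 mm above the bench; 15 mm as it stands) (height (world z) of any of stopper1, stopper2, stopper3, stopper4 above 0.045 m).
It fails at once if a stopper is pinched or pressed hard by the fingers (more than 15 N) (contact force between the fingers and stopper1 above 15 N or contact force between the fingers and stopper2 above 15 N or contact force between the fingers and stopper3 above 15 N or contact force between the fingers and stopper4 above 15 N).
It fails at once if a bystander is pushed more than 30 mm or tipped by more than 20 degrees (distance of any of beaker, vial, crucible, flask, reagent, spray from where it was at the start of the episode above 0.03 m or angle between any of beaker, vial, crucible, flask, reagent, spray's own z axis and vertical above 0.35 rad).
It also fails if it takes over 67 s, if anything falls off the work surface, if the arm or the gripper's body presses on something with over 40 N, if the wrist force passes 120 N, or if a joint passes its speed limit or range.

## Robot

A 7-joint arm with a two-finger parallel gripper is mounted at the origin on the work surface. World frame = base frame: x ahead of the robot, y to its left, z up, the work surface at z = 0. Lengths are in m, angles in rad, forces in N, time in s.
With the tool pointing down it reaches from about 0.425 to 0.875 m from the base axis. Payload 8.4 kg.
Tool frame: the origin (TCP) lies at the very end of the fingers, on their centre line; the grasp point (between the pads) lies 19 mm behind it; z points along the fingers, y is the line along which they close (so a half turn about z gives the same grasp; the last joint's range is limited). The gripper opens to 85 mm and grips with 20 to 120 N. Pads are 22 mm wide; open, the fingers measure 114 mm over their backs; the gripper's body (76 mm by 85 mm) begins 54 mm behind the grasp point. The pads swing forward as they close: fully open they stand 13 mm farther back than shut.
Start: joints at [1.241, 0.333, 0.04, 1.465, -0.013, 1.343, -0.059], TCP at [0.149, -0.633, 0.231] pointing down, gripper open.
Joint ranges: [-2.58, 2.58], [-0.38, 2.09], [-1.3, 1.39], [0.25, 2.4], [-1.5, 4.64], [0.08, 2.09], [-2.65, 2.65]. Speed limits (rad/s): [2.22, 2.22, 2.79, 2.79, 3.14, 3.14, 3.14].

## Interface

Orientations are given as a unit quaternion [w, x, y, z].
In Python, from bench import ctrl, vision, finish_job gives the robot as it stands.
- The arm moves only by the tool apply_moves, never from a script. Its argument "rows" is a list of rows, each an object with "gripper": the opening, from -1 (shut) to 1 (fully open); "xyz": the shift along the tool's x, y, z scaled (see below), a list of three; "roll": the turn about the tool's z scaled (see below). A call has 1 to 10 rows; each row shifts and turns the commanded pose from where the row before left it, along the tool's axes as they then stand; what a row does not reach is not made up. The controller multiplies each number of a shift by 0.025 m and each number of a turn by 10 degrees. A row lasts 1/8 s, in which the tool goes at most 62.5 mm and 10.7 degrees, less where a joint would pass 70% of its speed; a pose out of reach is approached as far as the arm can. A call with a number of a shift or a turn outside -1 to 1 is refused whole. A call with a gripper value outside its range is refused whole. The fingers move at their own pace and stop on an object; "squeeze" is the grip in N (left out, the last holds). Time passes only in rows, so rows that do not move let the fingers close. It gives the time, the measured TCP pose, the force, the opening and the grip force at its end, in the units of the state.
- ctrl.observe(): the state, without advancing time (a new reading comes with each control period).
- vision.get_image(name): name is "side" or "top"; returns (picture, depth): 400x640x3 uint8, red, green, blue; 400x640 float32, m along the optical axis (not along the pixel's ray), 0 where there is no reading.
- vision.get_calibration(name): a dict with "vertical_fov" (degrees; the focal length in pixels is half the picture's height over the tangent of half this angle, whatever the lens; pixels are square), "cx", "cy" (the principal point, pixels), "world_from_camera" (4x4, takes a point from camera to world coordinates). Camera axes: x right, y down, z forward; pixel columns grow to the right and rows downward; lengths in m; the calibration is good to about 2 mm. A picture is of the moment at which its call begins. get_calibration takes no time and is no camera call.
- finish_job(): hands the job in; it is judged then, once.
Trained networks look in the newest picture that a camera, given by its name, has taken for a name from the list of things; names that differ only in an ending like _2 or _b are one class to them, and where a whole thing is asked for, a point or a joint stands for the part that bears it (a point fixed in the world has none). Each returns a list of dicts, best first, with "confidence" (0 to 1); they miss things now and then, are a little off and sometimes report something else, mostly with a low value. They report only what shows in the picture. A call takes as long as a camera call. They do not tell look-alikes from the thing itself.
- vision.boxes_of(label, camera): "rect" ([left, top, right, bottom] in pixels, round what is visible of it).
The state is a dict: "t": time; "joint_positions": joint angles; "joint_velocities": joint speeds; "effort": joint torques, N m; "tool_pos": TCP position; "ee_rot": TCP orientation; "wrist_force": force on the tool from outside, world axes, zero at the start; "moment": the same for the moment, N m; "grip_width": finger opening in m; "grasp_force": force on a finger pad.
Only numpy, scipy, OpenCV 4.12 (cv2) and the standard library are available. Lean on these libraries where they do the work, as an engineer would, in place of code of your own. Each camera call takes 0.05 s, during which the arm holds its last target. There are 200 camera calls.

## Working session

There is one attempt and no reset: what is moved stays moved. The work goes in short steps, Python scripts to look and compute and a tool call to move; the robot and the scene stay as the last step left them, time stands still between calls to the robot, and variables do not carry over. Pictures are saved under pics/ and viewed, at most 10 in all, crops included, and the job is handed in when it is done.

Besides the shell and the picture viewer there is one more tool, called as name(argument=value, ...) on one line, values as JSON. apply_moves: Moves the arm, as the interface text tells. Its arguments: {"type":"object","properties":{"rows":{"type":"array","items":{"type":"object","properties":{"gripper":{"type":"number"},"xyz":{"type":"array","items":{"type":"number"}},"roll":{"type":"number"}}}},"squeeze":{"type":"number"}},"required":["rows"]}

```bash
mkdir -p pics; cat > h.py <<'E'
import numpy as np,cv2
from bench import ctrl,vision,finish_job
def K(n):
    c=vision.get_calibration(n);f=200/np.tan(np.radians(c["vertical_fov"])/2);return f,c["cx"],c["cy"],np.array(c["world_from_camera"])
def cloud(n,d):
    f,cx,cy,T=K(n);v,u=np.mgrid[0:400,0:640]
    P=np.stack([(u-cx)/f*d,(v-cy)/f*d,d],-1);return P@T[:3,:3].T+T[:3,3]
E
python3 - <<'E'
from h import *
for n in("top","side"):
    im,d=vision.get_image(n);cv2.imwrite(f"pics/{n}0.png",im[...,::-1]);np.savez(f"{n}0.npz",im=im,d=d)
    print(n,K(n)); W=cloud(n,d)
    for l in("stopper1","beaker","vial","crucible","flask","reagent","spray","bin"):
        for b in vision.boxes_of(l,n):
            r=b["rect"];x0,y0,x1,y1=[int(round(a)) for a in r]
            p=W[max(y0,0):y1,max(x0,0):x1].reshape(-1,3);p=p[(p[:,2]>.012)] if l!="bin" else p
            print(l,round(b["confidence"],2),[x0,y0,x1,y1],np.round(np.median(p,0),3) if len(p) else None, np.round(p[:,2].max(),3) if len(p) else None)
print(ctrl.observe())
E
```

```text
top (np.float64(444.67662267540476), 327.7781454262984, 200.21834077467733, array([[-0.00365322, -0.99439752,  0.10564196,  0.47474406],
       [-0.99999227,  0.00347891, -0.00183422,  0.01759216],
       [ 0.00145643, -0.10564784, -0.99440254,  1.00450349],
       [ 0.        ,  0.        ,  0.        ,  1.        ]]))
stopper1 0.76 [293, 204, 311, 220] [0.553 0.079 0.029] 1.005
stopper1 0.75 [234, 203, 250, 217] [0.559 0.209 0.029] 0.033
stopper1 0.71 [365, 203, 376, 219] [ 0.556 -0.077  0.029] 1.005
stopper1 0.47 [408, 202, 424, 218] [ 0.555 -0.181  0.029] 0.035
beaker 0.79 [266, 251, 280, 268] [0.45  0.143 0.033] 1.005
vial 0.6 [390, 255, 407, 269] [ 0.445 -0.138  0.045] 0.049
vial 0.17 [265, 255, 279, 269] [0.44  0.147 0.034] 1.005
crucible 0.52 [328, 259, 344, 278] [ 0.43  -0.001  0.032] 0.042
crucible 0.38 [292, 206, 308, 218] [0.553 0.079 0.029] 0.034
flask 0.69 [478, 200, 538, 242] [ 0.535 -0.349  0.072] 1.005
reagent 0.83 [118, 220, 171, 253] [0.5   0.381 0.108] 1.005
reagent 0.76 [132, 165, 188, 202] [0.606 0.356 0.108] 1.005
spray 0.65 [473, 261, 547, 334] [ 0.398 -0.334 
[... 1331 characters left out ...]
rray([ 1.24084122,  0.33321706,  0.03986903,  1.46540357, -0.01340396,
        1.34332976, -0.05853513]), 'joint_velocities': array([-0.0001445 ,  0.00159572, -0.00088605, -0.00029097, -0.00117263,
        0.00078655, -0.001115  ]), 'effort': array([-1.16056792e-03, -6.58299637e+01,  1.36198070e+00, -4.05816400e+01,
        1.66496082e-02,  3.11341231e-03,  4.59694797e-05]), 'tool_pos': array([ 0.1486609 , -0.63272923,  0.23129468]), 'ee_rot': array([-4.73185505e-05,  9.93353542e-01,  1.15103164e-01,  2.30452200e-06]), 'wrist_force': array([ 0.02851059, -0.32628372, -0.82454754]), 'moment': array([ 0.04062521, -0.02819636,  0.01753364]), 'grasp_force': 0.0, 'grip_width': 0.08545061039707975}
```

```bash
python3 - <<'E'
from h import *
a=cv2.imread("pics/top0.png")[50:345,100:560];cv2.imwrite("pics/topc.png",cv2.resize(a,None,fx=1.7,fy=1.7,interpolation=cv2.INTER_CUBIC))
a=cv2.imread("pics/side0.png")[70:310,200:440];cv2.imwrite("pics/sidec.png",cv2.resize(a,None,fx=2.5,fy=2.5,interpolation=cv2.INTER_CUBIC))
z=np.load("top0.npz");W=cloud("top",z["d"]);ok=z["d"]>0
# objects standing on the bench
m=(ok&(W[...,2]>.012)&(W[...,2]<.3)&(W[...,0]>.38)&(W[...,0]<.72)).astype(np.uint8)
n,L,S,C=cv2.connectedComponentsWithStats(m)
for i in range(1,n):
    if S[i,4]>40:
        p=W[L==i];h=np.percentile(p[:,2],98);t=p[p[:,2]>h-.008]
        print(S[i].tolist(),"n",len(t),"h",h.round(3),"x",t[:,0].min().round(3),t[:,0].max().round(3),"y",t[:,1].min().round(3),t[:,1].max().round(3))
# bin rim, bench edge
m=ok&(W[...,2]<-.003)&(W[...,2]>-.02);p=W[m&(W[...,0]>.6)];print("rim",len(p),np.percentile(p,[1,50,99],axis=0).round(3))
for u in(150,240,290,340,400,450):
    c=W[:,u];b=c[(np.abs(c[:,2])<.006)&(z["d"][:,u]>0)];print(u,b[:,0].max().round(3),b[np.argmax(b[:,0]),1].round(3))
E
```

```text
[135, 165, 50, 36, 1316] n 214 h 0.161 x 0.599 0.628 y 0.356 0.386
[581, 166, 59, 127, 7119] n 1681 h 0.082 x 0.477 0.627 y -0.641 -0.572
[0, 175, 115, 44, 4064] n 522 h 0.133 x 0.552 0.614 y 0.518 0.659
[479, 201, 58, 37, 1432] n 293 h 0.161 x 0.52 0.554 y -0.382 -0.346
[233, 203, 16, 15, 186] n 152 h 0.033 x 0.544 0.573 y 0.196 0.225
[362, 203, 16, 15, 177] n 152 h 0.033 x 0.543 0.572 y -0.093 -0.064
[292, 205, 15, 15, 175] n 152 h 0.033 x 0.539 0.568 y 0.066 0.095
[410, 204, 16, 15, 182] n 152 h 0.033 x 0.541 0.569 y -0.198 -0.17
[119, 219, 54, 33, 1368] n 225 h 0.161 x 0.486 0.517 y 0.382 0.412
[179, 248, 44, 34, 1184] n 222 h 0.162 x 0.428 0.456 y 0.267 0.297
[263, 253, 17, 17, 110] n 55 h 0.048 x 0.429 0.463 y 0.121 0.155
[393, 255, 14, 13, 143] n 119 h 0.048 x 0.433 0.456 y -0.151 -0.127
[327, 260, 18, 18, 265] n 225 h 0.038 x 0.411 0.448 y -0.019 0.018
[474, 263, 71, 40, 2070] n 431 h 0.226 x 0.38 0.434 y -0.357 -0.332
[0, 270, 88, 27, 1808] n 971 h 0.092 x 0.38 0.417 y 0.552 0.682
rim 3207 [[ 0.602 -0.612 -0.019]
 [ 0.726  0.068 -0.006]
 [ 0.889  0.724 -0.003]]
150 0.677 0.422
240 0.881 0.221
290 0.884 0.104
340 0.679 -0.013
400 0.678 -0.15
450 0.678 -0.266
```

View pics/topc.png

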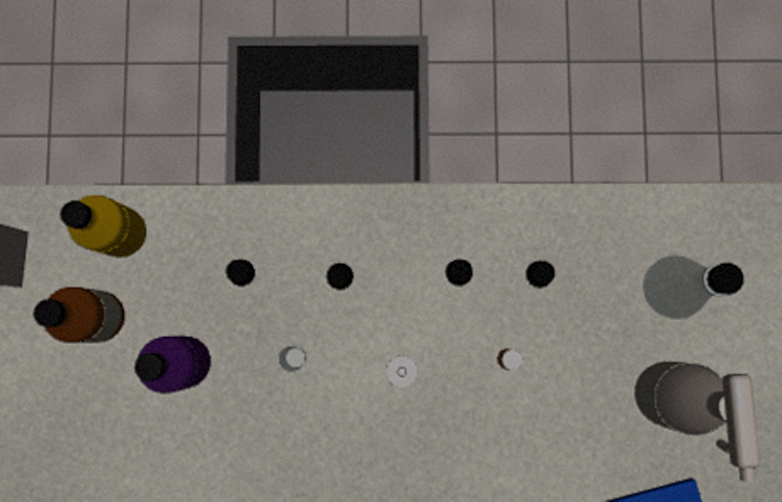

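View pics/sidec.png

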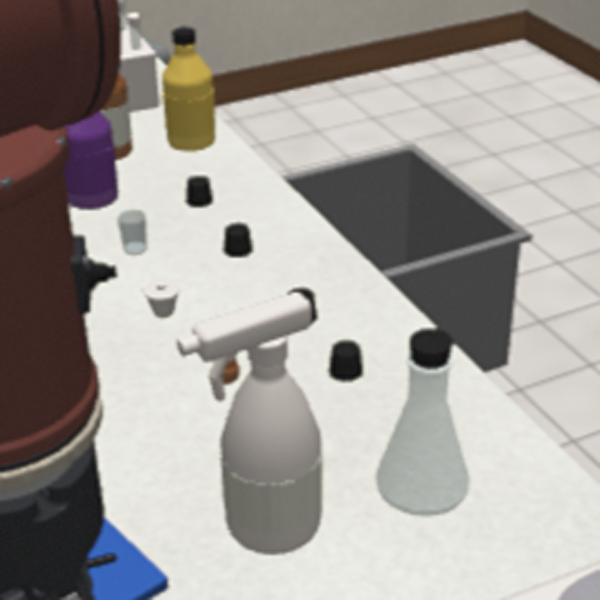

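The top view shows the four dark stoppers in a row, at crop pixels (240,272), (340,276), (459,272) and (540,273). The beaker, crucible and vial stand nearer the robot, and the bin runs from about crop x 228 to 427. The side view confirms that they stand upright and that the bin hangs at the edge. Next I measure the bin's rim.

```bash
python3 - <<'E'
from h import *
z=np.load("top0.npz");W=cloud("top",z["d"]);ok=z["d"]>0
m=ok&(W[...,2]<.0)&(W[...,2]>-.02)&(W[...,0]>.72)&(W[...,0]<.92)
p=W[m];print("top rim",len(p),np.percentile(p,[0.5,50,99.5],axis=0).round(3))
for x in(.74,.78,.82):
    q=p[np.abs(p[:,0]-x)<.015];print(x,len(q),np.sort(q[:,1]).round(3)[[0,3,-4,-1]],np.median(q[:,2]).round(3), q[q[:,1]>.1,1].mean().round(3),q[q[:,1]<.1,1].mean().round(3))
s=np.load("side0.npz");W=cloud("side",s["d"]);ok=s["d"]>0
m=ok&(W[...,2]<-.001)&(W[...,2]>-.018)&(W[...,0]>.7)&(W[...,0]<.92);p=W[m]
print("side rim",len(p),np.percentile(p,[0.5,50,99.5],axis=0).round(3))
# stoppers from the side camera: top disks
m=(ok&(W[...,2]>.012)&(W[...,2]<.04)&(W[...,0]>.5)&(W[...,0]<.62)&(np.abs(W[...,1])<.25)).astype(np.uint8)
n,L,S,C=cv2.connectedComponentsWithStats(m)
for i in range(1,n):
    if S[i,4]>25: p=W[L==i];t=p[p[:,2]>np.percentile(p[:,2],98)-.006];print("side obj",len(p),np.percentile(p[:,2],98).round(3),((t.min(0)+t.max(0))/2).round(3))
E
```

```text
top rim 1641 [[ 0.722 -0.04  -0.02 ]
 [ 0.875  0.097 -0.008]
 [ 0.89   0.237 -0.003]]
0.74 155 [-0.039 -0.039  0.236  0.236] -0.008 0.23 -0.033
0.78 160 [-0.039 -0.039  0.237  0.237] -0.008 0.23 -0.033
0.82 157 [-0.04  -0.04   0.237  0.238] -0.008 0.23 -0.034
side rim 738 [[ 0.701 -0.047 -0.018]
 [ 0.844  0.062 -0.01 ]
 [ 0.898  0.788 -0.005]]
side obj 84 0.031 [0.559 0.207 0.029]
side obj 98 0.031 [0.554 0.077 0.029]
side obj 44 0.031 [ 0.561 -0.08   0.029]
side obj 135 0.031 [ 0.555 -0.19   0.029]
```

apply_moves(rows=[{"xyz":[0,0,-1],"roll":0,"gripper":-0.41},{"xyz":[0,0,-1],"roll":0,"gripper":-0.41},{"xyz":[0,0,-1],"roll":0,"gripper":-0.41},{"xyz":[0,0,-1],"roll":0,"gripper":-0.41}], squeeze=20)

```text
t: 1.4
tool_pos: [0.1487, -0.6327, 0.3322]
ee_rot: [0.0, 0.993, 0.115, 0.0]
wrist_force: [0.8, 0.8, -0.2]
grip_width: 0.025
grasp_force: 0.0
```

apply_moves(rows=[{"xyz":[0.965,-0.837,0],"roll":0,"gripper":-0.41},{"xyz":[0.965,-0.837,0],"roll":0,"gripper":-0.41},{"xyz":[0.965,-0.837,0],"roll":0,"gripper":-0.41},{"xyz":[0.965,-0.837,0],"roll":0,"gripper":-0.41},{"xyz":[0.965,-0.837,0],"roll":0,"gripper":-0.41},{"xyz":[0.965,-0.837,0],"roll":0,"gripper":-0.41},{"xyz":[0.965,-0.837,0],"roll":0,"gripper":-0.41},{"xyz":[0.965,-0.837,0],"roll":0,"gripper":-0.41},{"xyz":[0.965,-0.837,0],"roll":0,"gripper":-0.41},{"xyz":[0.965,-0.837,0],"roll":0,"gripper":-0.41}])

```text
t: 2.65
tool_pos: [0.3362, -0.373, 0.3315]
ee_rot: [0.0, 0.993, 0.115, 0.0]
wrist_force: [-0.4, -0.1, 0.3]
grip_width: 0.0253
grasp_force: 0.0
```

apply_moves(rows=[{"xyz":[0.965,-0.837,0],"roll":0,"gripper":-0.41},{"xyz":[0.965,-0.837,0],"roll":0,"gripper":-0.41},{"xyz":[0.965,-0.837,0],"roll":0,"gripper":-0.41},{"xyz":[0.965,-0.837,0],"roll":0,"gripper":-0.41},{"xyz":[0.965,-0.837,0],"roll":0,"gripper":-0.41},{"xyz":[0.965,-0.837,0],"roll":0,"gripper":-0.41},{"xyz":[0.965,-0.837,0],"roll":0,"gripper":-0.41},{"xyz":[0.965,-0.837,0],"roll":0,"gripper":-0.41},{"xyz":[0.965,-0.837,0],"roll":0,"gripper":-0.41},{"xyz":[0.965,-0.837,0],"roll":0,"gripper":-0.41}])

```text
t: 3.9
tool_pos: [0.5232, -0.1141, 0.3315]
ee_rot: [0.0, 0.993, 0.115, 0.0]
wrist_force: [-0.2, -0.1, -0.6]
grip_width: 0.025
grasp_force: 0.0
```

apply_moves(rows=[{"xyz":[0,0,0],"roll":-1,"gripper":-0.41},{"xyz":[0,0,0],"roll":-1,"gripper":-0.41},{"xyz":[0,0,0],"roll":-1,"gripper":-0.41},{"xyz":[0,0,0],"roll":-0.18,"gripper":-0.41},{"xyz":[0,0,0],"roll":0,"gripper":-0.41}])

```text
t: 4.53
tool_pos: [0.5226, -0.115, 0.3314]
ee_rot: [0.0, 0.924, 0.381, 0.0]
wrist_force: [0.4, -0.5, 1.3]
grip_width: 0.025
grasp_force: 0.0
```

apply_moves(rows=[{"xyz":[0,0,1],"roll":0,"gripper":-0.41},{"xyz":[0,0,1],"roll":0,"gripper":-0.41},{"xyz":[0,0,1],"roll":0,"gripper":-0.41},{"xyz":[0,0,1],"roll":0,"gripper":-0.41},{"xyz":[0,0,1],"roll":0,"gripper":-0.41},{"xyz":[0,0,1],"roll":0,"gripper":-0.41},{"xyz":[0,0,1],"roll":0,"gripper":-0.41},{"xyz":[0,0,1],"roll":0,"gripper":-0.41},{"xyz":[0,0,1],"roll":0,"gripper":-0.41},{"xyz":[0,0,1],"roll":0,"gripper":-0.41}])

```text
t: 5.78
tool_pos: [0.5227, -0.1151, 0.0806]
ee_rot: [0.0, 0.924, 0.381, 0.0]
wrist_force: [0.3, 0.5, 0.4]
grip_width: 0.0255
grasp_force: 0.0
```

apply_moves(rows=[{"xyz":[0,0,1],"roll":0,"gripper":-0.41},{"xyz":[0,0,1],"roll":0,"gripper":-0.41},{"xyz":[0,0,0.5],"roll":0,"gripper":-0.41},{"xyz":[0,0,0.4],"roll":0,"gripper":-0.41},{"xyz":[0,0,0],"roll":0,"gripper":-0.41}])

```text
t: 6.4
tool_pos: [0.5226, -0.1149, 0.0087]
ee_rot: [-0.0, 0.924, 0.383, -0.0]
wrist_force: [1.1, -0.3, 0.3]
grip_width: 0.0249
grasp_force: 0.0
```

```bash
python3 - <<'E'
from h import *
im,d=vision.get_image("top");s,_=vision.get_image("side")
a=im[140:310,210:470,::-1];b=s[70:310,200:440,::-1]
a=cv2.resize(a,(440,288));b=cv2.resize(b,(350,350))
c=np.zeros((350,790,3),np.uint8);c[:288,:440]=a;c[:,440:]=b;cv2.imwrite("pics/p1.png",c)
print(ctrl.observe()["tool_pos"])
E
```

```text
[ 0.52315122 -0.11502641  0.00945548]
```

View pics/p1.png

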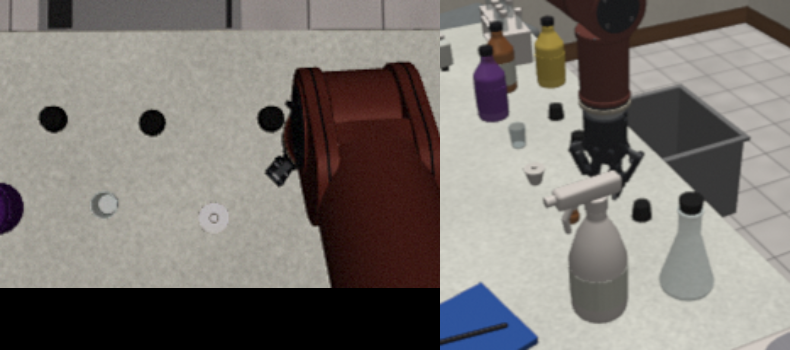

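The view shows the fork at crop pixel (280,170), behind stopper C at (271,118). The other stoppers and the labware have not moved, so I push C now.

apply_moves(rows=[{"xyz":[0.5,0,0.1],"roll":0,"gripper":-0.41},{"xyz":[0.5,0,0],"roll":0,"gripper":-0.41},{"xyz":[0.7,0,0],"roll":0,"gripper":-0.41},{"xyz":[0.7,0,0],"roll":0,"gripper":-0.41},{"xyz":[0.7,0,0],"roll":0,"gripper":-0.41},{"xyz":[0.7,0,0],"roll":0,"gripper":-0.41},{"xyz":[0.7,0,0],"roll":0,"gripper":-0.41}])

```text
t: 7.38
tool_pos: [0.603, -0.0345, 0.0063]
ee_rot: [-0.0, 0.924, 0.383, -0.0]
wrist_force: [0.1, 0.0, 0.8]
grip_width: 0.0252
grasp_force: 0.4
```

```bash
cat >> h.py <<'E'
def stops(n="top"):
    im,d=vision.get_image(n);W=cloud(n,d)
    m=((d>0)&(im.max(2)<60)&(W[...,2]>.008)&(W[...,2]<.05)&(W[...,0]>.4)&(W[...,0]<.75)&(np.abs(W[...,1])<.3)).astype(np.uint8)
    k,L,S,C=cv2.connectedComponentsWithStats(m);print("t",ctrl.observe()["t"],"tcp",ctrl.observe()["tool_pos"].round(3))
    for i in range(1,k):
        if S[i,4]>25:p=W[L==i];print(n,S[i].tolist(),p[:,2].max().round(3),((p.min(0)+p.max(0))/2).round(3))
    return im,d
E
python3 - <<'E'
from h import *
im,d=stops("top");s,_=stops("side")
a=im[140:310,210:470,::-1];b=s[70:310,200:440,::-1]
a=cv2.resize(a,(440,288));b=cv2.resize(b,(350,350))
c=np.zeros((350,790,3),np.uint8);c[:288,:440]=a;c[:,440:]=b;cv2.imwrite("pics/p2.png",c)
E
```

```text
t 7.425 tcp [ 0.604 -0.032  0.007]
top [233, 203, 16, 15, 184] 0.035 [0.559 0.21  0.022]
top [292, 205, 15, 15, 177] 0.034 [0.554 0.079 0.021]
top [420, 204, 6, 11, 32] 0.032 [ 0.558 -0.193  0.029]
top [208, 248, 16, 29, 118] 0.05 [0.444 0.26  0.029]
t 7.475 tcp [ 0.604 -0.033  0.006]
side [226, 139, 9, 9, 58] 0.05 [0.42  0.26  0.035]
side [275, 141, 9, 10, 76] 0.031 [0.558 0.202 0.02 ]
side [290, 160, 10, 10, 87] 0.031 [0.554 0.071 0.02 ]
side [319, 168, 14, 15, 127] 0.049 [ 0.604 -0.034  0.029]
side [333, 171, 4, 11, 31] 0.05 [ 0.62  -0.054  0.033]
side [332, 207, 12, 13, 129] 0.032 [ 0.553 -0.195  0.021]
```

View pics/p2.png

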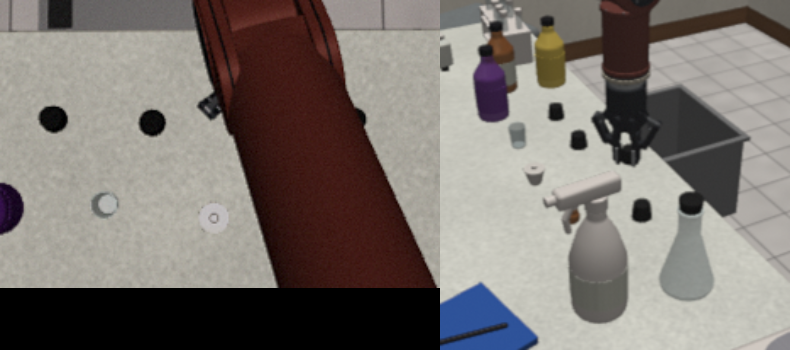

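The side view shows the stopper nested ahead of the fork at (626,157), and nothing else has moved. I push it on over the edge.

apply_moves(rows=[{"xyz":[0.7,0,0],"roll":0,"gripper":-0.41},{"xyz":[0.7,0,0],"roll":0,"gripper":-0.41},{"xyz":[0.7,0,0],"roll":0,"gripper":-0.41},{"xyz":[0.7,0,0],"roll":0,"gripper":-0.41},{"xyz":[0.7,0,0],"roll":0,"gripper":-0.41},{"xyz":[0.7,0,0],"roll":0,"gripper":-0.41},{"xyz":[0.7,0,0],"roll":0,"gripper":-0.41},{"xyz":[0.7,0,0],"roll":0,"gripper":-0.41},{"xyz":[0,0,0],"roll":0,"gripper":-0.41}])

```text
t: 8.6
tool_pos: [0.7018, 0.0657, 0.0063]
ee_rot: [-0.0, 0.923, 0.384, 0.0]
wrist_force: [-0.9, 0.7, 0.3]
grip_width: 0.0253
grasp_force: 0.0
```

apply_moves(rows=[{"xyz":[0,0,-1],"roll":0,"gripper":-0.41},{"xyz":[0,0,-1],"roll":0,"gripper":-0.41},{"xyz":[0,0,-1],"roll":0,"gripper":-0.41}])

```text
t: 8.98
tool_pos: [0.7008, 0.0629, 0.082]
ee_rot: [0.0, 0.924, 0.383, -0.0]
wrist_force: [0.8, -0.4, -0.3]
grip_width: 0.0253
grasp_force: 0.0
```

```bash
python3 - <<'E'
from h import *
im,d=stops("top");s,_=stops("side")
a=im[50:310,210:470,::-1];b=s[70:310,200:440,::-1]
cv2.imwrite("pics/p3.png",np.hstack([cv2.resize(a,(390,390)),cv2.resize(b,(390,390))]))
E
```

```text
t 9.025 tcp [0.703 0.063 0.086]
top [233, 203, 16, 15, 184] 0.034 [0.559 0.209 0.022]
top [293, 205, 11, 15, 121] 0.033 [0.553 0.082 0.024]
top [410, 204, 16, 15, 190] 0.033 [ 0.555 -0.183  0.021]
top [208, 248, 16, 29, 116] 0.05 [0.444 0.26  0.029]
t 9.075 tcp [0.703 0.063 0.085]
side [226, 139, 12, 9, 70] 0.05 [0.425 0.257 0.034]
side [275, 141, 9, 10, 75] 0.032 [0.558 0.204 0.02 ]
side [290, 160, 10, 11, 91] 0.032 [0.553 0.071 0.02 ]
side [332, 207, 12, 13, 128] 0.031 [ 0.554 -0.193  0.02 ]
```

View pics/p3.png

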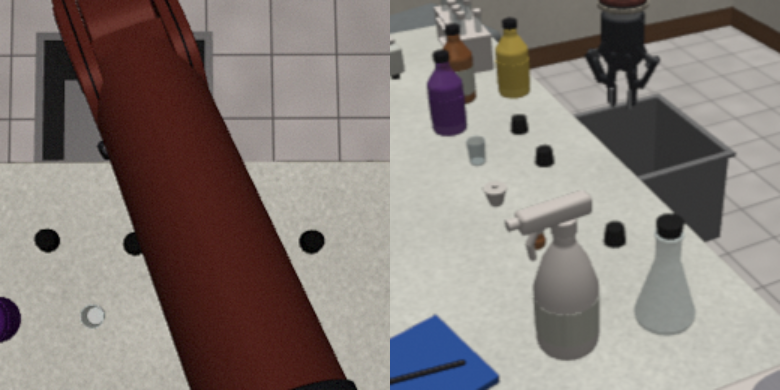

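C has left the bench and the other three stoppers are where they were. D is next, pushed at about 60°.

apply_moves(rows=[{"xyz":[0,0,0],"roll":-0.76,"gripper":-0.41},{"xyz":[0,0,0],"roll":-0.76,"gripper":-0.41},{"xyz":[-0.97,0,0],"roll":0,"gripper":-0.41},{"xyz":[-0.97,0,0],"roll":0,"gripper":-0.41},{"xyz":[-0.97,0,0],"roll":0,"gripper":-0.41},{"xyz":[-0.97,0,0],"roll":0,"gripper":-0.41},{"xyz":[-0.97,0,0],"roll":0,"gripper":-0.41},{"xyz":[-0.97,0,0],"roll":0,"gripper":-0.41},{"xyz":[-0.97,0,0],"roll":0,"gripper":-0.41},{"xyz":[-0.97,0,0],"roll":0,"gripper":-0.41}])

```text
t: 10.32
tool_pos: [0.6036, -0.1059, 0.0804]
ee_rot: [-0.0, 0.865, 0.501, -0.001]
wrist_force: [-0.2, 0.4, 0.5]
grip_width: 0.025
grasp_force: 0.0
```

apply_moves(rows=[{"xyz":[-0.97,0,0],"roll":0,"gripper":-0.41},{"xyz":[-0.97,0,0],"roll":0,"gripper":-0.41},{"xyz":[-0.97,0,0],"roll":0,"gripper":-0.41},{"xyz":[-0.97,0,0],"roll":0,"gripper":-0.41},{"xyz":[-0.97,0,0],"roll":0,"gripper":-0.41},{"xyz":[-0.97,0,0],"roll":0,"gripper":-0.41},{"xyz":[0,0,0],"roll":0,"gripper":-0.41},{"xyz":[0,0,0],"roll":0,"gripper":-0.41}])

```text
t: 11.32
tool_pos: [0.5326, -0.2303, 0.0809]
ee_rot: [-0.0, 0.865, 0.502, 0.0]
wrist_force: [-0.5, -0.3, 0.3]
grip_width: 0.0253
grasp_force: 0.0
```

apply_moves(rows=[{"xyz":[0,-0.1,1],"roll":0,"gripper":-0.41},{"xyz":[0,0,1],"roll":0,"gripper":-0.41},{"xyz":[0,0,0.7],"roll":0,"gripper":-0.41},{"xyz":[0,0,0.28],"roll":0,"gripper":-0.41},{"xyz":[0.4,0,0],"roll":0,"gripper":-0.41},{"xyz":[0.5,0,0],"roll":0,"gripper":-0.41},{"xyz":[0.5,0,0],"roll":0,"gripper":-0.41},{"xyz":[0.7,0,0],"roll":0,"gripper":-0.41},{"xyz":[0.7,0,0],"roll":0,"gripper":-0.41},{"xyz":[0.7,0,0],"roll":0,"gripper":-0.41}])

```text
t: 12.58
tool_pos: [0.5746, -0.1527, 0.007]
ee_rot: [0.0, 0.865, 0.502, 0.0]
wrist_force: [-0.1, -2.2, 2.1]
grip_width: 0.025
grasp_force: 1.0
```

```bash
python3 - <<'E'
from h import *
stops("side")
E
```

```text
t 12.625 tcp [ 0.576 -0.15   0.007]
side [226, 139, 8, 9, 45] 0.05 [0.418 0.258 0.035]
side [275, 141, 9, 10, 76] 0.031 [0.557 0.202 0.02 ]
side [290, 160, 10, 11, 91] 0.032 [0.552 0.07  0.02 ]
side [328, 193, 18, 15, 154] 0.05 [ 0.575 -0.151  0.03 ]
```

apply_moves(rows=[{"xyz":[0.7,0,0],"roll":0,"gripper":-0.41},{"xyz":[0.7,0,0],"roll":0,"gripper":-0.41},{"xyz":[0.7,0,0],"roll":0,"gripper":-0.41},{"xyz":[0.7,0,0],"roll":0,"gripper":-0.41},{"xyz":[0.7,0,0],"roll":0,"gripper":-0.41},{"xyz":[0.7,0,0],"roll":0,"gripper":-0.41},{"xyz":[0.7,0,0],"roll":0,"gripper":-0.41}])

```text
t: 13.5
tool_pos: [0.6352, -0.0464, 0.0068]
ee_rot: [-0.0, 0.865, 0.502, -0.0]
wrist_force: [0.2, -0.7, 0.9]
grip_width: 0.0253
grasp_force: 0.6
```

```bash
python3 - <<'E'
from h import *
s,_=stops("side");cv2.imwrite("pics/p4.png",cv2.resize(s[90:250,240:440,::-1],None,fx=3,fy=3))
E
```

```text
t 13.55 tcp [ 0.636 -0.043  0.007]
side [226, 139, 9, 9, 64] 0.049 [0.421 0.26  0.034]
side [275, 141, 9, 10, 73] 0.031 [0.558 0.201 0.02 ]
side [290, 160, 10, 11, 93] 0.031 [0.552 0.071 0.02 ]
side [331, 168, 20, 14, 169] 0.05 [ 0.637 -0.048  0.029]
```

View pics/p4.png

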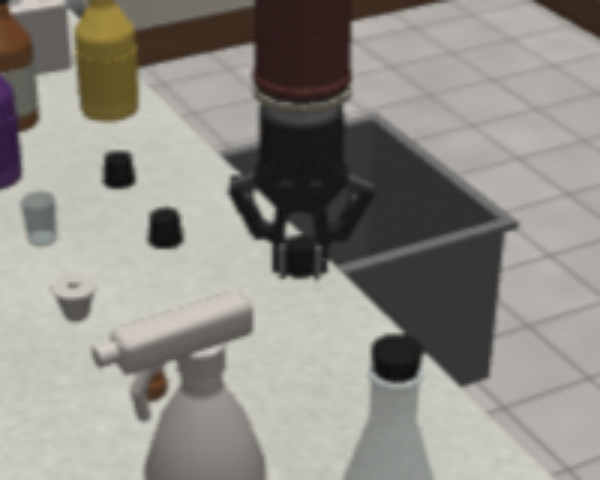

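The stopper sits nested in the fork at (300,255), and the bin mouth begins to its left along the push direction. I continue over the edge.

apply_moves(rows=[{"xyz":[0.7,0,0],"roll":0,"gripper":-0.41},{"xyz":[0.7,0,0],"roll":0,"gripper":-0.41},{"xyz":[0.7,0,0],"roll":0,"gripper":-0.41},{"xyz":[0.7,0,0],"roll":0,"gripper":-0.41},{"xyz":[0.7,0,0],"roll":0,"gripper":-0.41},{"xyz":[0.7,0,0],"roll":0,"gripper":-0.41},{"xyz":[0.7,0,0],"roll":0,"gripper":-0.41},{"xyz":[0.7,0,0],"roll":0,"gripper":-0.41},{"xyz":[0,0,0],"roll":0,"gripper":-0.41}])

```text
t: 14.68
tool_pos: [0.7045, 0.0764, 0.0068]
ee_rot: [-0.001, 0.864, 0.503, 0.0]
wrist_force: [0.6, 0.1, 0.3]
grip_width: 0.0255
grasp_force: 0.0
```

apply_moves(rows=[{"xyz":[0,0,-1],"roll":0,"gripper":-0.41},{"xyz":[0,0,-1],"roll":0,"gripper":-0.41},{"xyz":[0,0,-1],"roll":0,"gripper":-0.41},{"xyz":[0,0,0],"roll":1,"gripper":-0.41},{"xyz":[0,0,0],"roll":1,"gripper":-0.41},{"xyz":[0,0,0],"roll":1,"gripper":-0.41},{"xyz":[0,0,0],"roll":1,"gripper":-0.41},{"xyz":[0,0,0],"roll":1,"gripper":-0.41},{"xyz":[0,0,0],"roll":0.5,"gripper":-0.41},{"xyz":[0,0,0],"roll":0,"gripper":-0.41}])

```text
t: 15.92
tool_pos: [0.7041, 0.0732, 0.0819]
ee_rot: [0.0, 0.999, 0.046, -0.0]
wrist_force: [-0.2, -0.4, -0.1]
grip_width: 0.0256
grasp_force: 0.0
```

```bash
python3 - <<'E'
from h import *
im,d=stops("top");stops("side")
E
```

```text
t 15.975 tcp [0.704 0.073 0.082]
top [233, 203, 16, 15, 185] 0.033 [0.559 0.209 0.021]
top [208, 248, 15, 29, 114] 0.05 [0.444 0.26  0.03 ]
t 16.025 tcp [0.704 0.073 0.082]
side [226, 139, 11, 9, 75] 0.05 [0.423 0.256 0.035]
side [275, 141, 9, 10, 72] 0.032 [0.557 0.202 0.02 ]
side [290, 160, 10, 11, 89] 0.03 [0.554 0.072 0.019]
```

apply_moves(rows=[{"xyz":[-1,-0.09,0],"roll":0,"gripper":-0.41},{"xyz":[-1,-0.09,0],"roll":0,"gripper":-0.41},{"xyz":[-1,-0.09,0],"roll":0,"gripper":-0.41},{"xyz":[-1,-0.09,0],"roll":0,"gripper":-0.41},{"xyz":[-1,-0.09,0],"roll":0,"gripper":-0.41},{"xyz":[-1,-0.09,0],"roll":0,"gripper":-0.41},{"xyz":[-1,-0.09,0],"roll":0,"gripper":-0.41},{"xyz":[-1,-0.09,0],"roll":0,"gripper":-0.41},{"xyz":[0,0,0],"roll":0,"gripper":-0.41}])

```text
t: 17.15
tool_pos: [0.5022, 0.0734, 0.082]
ee_rot: [0.0, 0.999, 0.046, -0.0]
wrist_force: [1.1, 1.3, 0.7]
grip_width: 0.0253
grasp_force: 0.0
```

```bash
python3 - <<'E'
from h import *
im,d=stops("side");print(ctrl.observe()["ee_rot"])
E
```

```text
t 17.2 tcp [0.503 0.073 0.082]
side [226, 139, 13, 9, 88] 0.05 [0.426 0.257 0.035]
side [290, 160, 10, 11, 90] 0.032 [0.552 0.07  0.02 ]
[2.34713616e-04 9.98933546e-01 4.61689489e-02 3.79571815e-04]
```

apply_moves(rows=[{"xyz":[0,0,1],"roll":0,"gripper":-0.41},{"xyz":[0,0,1],"roll":0,"gripper":-0.41},{"xyz":[0,0,0.7],"roll":0,"gripper":-0.41},{"xyz":[0,0,0.3],"roll":0,"gripper":-0.41},{"xyz":[0.4,0,0],"roll":0,"gripper":-0.41},{"xyz":[0.5,0,0],"roll":0,"gripper":-0.41},{"xyz":[0.5,0,0],"roll":0,"gripper":-0.41},{"xyz":[0.7,0,0],"roll":0,"gripper":-0.41},{"xyz":[0.7,0,0],"roll":0,"gripper":-0.41},{"xyz":[0.7,0,0],"roll":0,"gripper":-0.41}])

```text
t: 18.45
tool_pos: [0.5919, 0.0818, 0.0073]
ee_rot: [0.0, 0.999, 0.045, 0.0]
wrist_force: [-1.2, -0.2, 1.1]
grip_width: 0.0254
grasp_force: 0.8
```

```bash
python3 - <<'E'
from h import *
s,_=stops("side");cv2.imwrite("pics/p5.png",cv2.resize(s[90:250,240:440,::-1],None,fx=3,fy=3))
E
```

```text
t 18.5 tcp [0.594 0.082 0.008]
side [226, 138, 12, 10, 79] 0.05 [0.424 0.257 0.035]
side [275, 141, 9, 10, 76] 0.032 [0.558 0.201 0.02 ]
side [300, 149, 18, 18, 142] 0.05 [0.605 0.072 0.029]
```

View pics/p5.png

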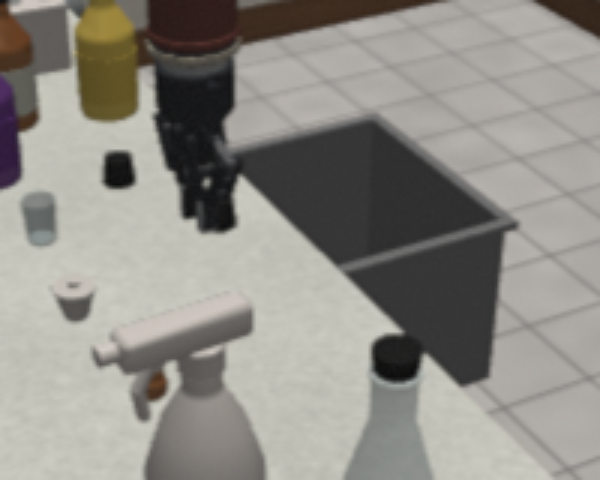

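Stopper B is nested at (218,210), with the labware unmoved. I continue the push, then turn the tool for A.

apply_moves(rows=[{"xyz":[0.7,0,0],"roll":0,"gripper":-0.41},{"xyz":[0.7,0,0],"roll":0,"gripper":-0.41},{"xyz":[0.7,0,0],"roll":0,"gripper":-0.41},{"xyz":[0.7,0,0],"roll":0,"gripper":-0.41},{"xyz":[0.7,0,0],"roll":0,"gripper":-0.41},{"xyz":[0.7,0,0],"roll":0,"gripper":-0.41},{"xyz":[0.7,0,0],"roll":0,"gripper":-0.41},{"xyz":[0,0,0],"roll":0,"gripper":-0.41}])

```text
t: 19.5
tool_pos: [0.7134, 0.0929, 0.0068]
ee_rot: [-0.0, 0.999, 0.045, 0.0]
wrist_force: [-1.3, -0.2, 0.7]
grip_width: 0.0254
grasp_force: 0.0
```

apply_moves(rows=[{"xyz":[0,0,-1],"roll":0,"gripper":-0.41},{"xyz":[0,0,-1],"roll":0,"gripper":-0.41},{"xyz":[0,0,-1],"roll":0,"gripper":-0.41},{"xyz":[0,0,0],"roll":0.84,"gripper":-0.41},{"xyz":[0,0,0],"roll":0.84,"gripper":-0.41},{"xyz":[0,0,0],"roll":0.84,"gripper":-0.41},{"xyz":[0,0,0],"roll":0,"gripper":-0.41}])

```text
t: 20.38
tool_pos: [0.712, 0.0929, 0.082]
ee_rot: [0.0, 0.985, -0.173, -0.0]
wrist_force: [0.8, 0.2, 0.6]
grip_width: 0.0253
grasp_force: 0.0
```

```bash
python3 - <<'E'
from h import *
im,d=stops("top");stops("side");print(ctrl.observe()["ee_rot"])
E
```

```text
t 20.425 tcp [0.712 0.093 0.082]
top [233, 203, 16, 15, 183] 0.034 [0.559 0.21  0.021]
top [209, 248, 14, 29, 112] 0.05 [0.444 0.26  0.029]
t 20.475 tcp [0.712 0.093 0.082]
side [226, 139, 13, 9, 80] 0.05 [0.426 0.259 0.035]
side [275, 141, 9, 10, 75] 0.032 [0.558 0.203 0.02 ]
[ 9.20828130e-05  9.85149663e-01 -1.71697790e-01 -5.24235457e-05]
```

apply_moves(rows=[{"xyz":[-1,-0.25,0],"roll":0,"gripper":-0.41},{"xyz":[-1,-0.25,0],"roll":0,"gripper":-0.41},{"xyz":[-1,-0.25,0],"roll":0,"gripper":-0.41},{"xyz":[-1,-0.25,0],"roll":0,"gripper":-0.41},{"xyz":[-1,-0.25,0],"roll":0,"gripper":-0.41},{"xyz":[-1,-0.25,0],"roll":0,"gripper":-0.41},{"xyz":[-1,-0.25,0],"roll":0,"gripper":-0.41},{"xyz":[-1,-0.25,0],"roll":0,"gripper":-0.41},{"xyz":[-1,-0.25,0],"roll":0,"gripper":-0.41},{"xyz":[0,0,0],"roll":0,"gripper":-0.41}])

```text
t: 21.72
tool_pos: [0.5184, 0.2244, 0.082]
ee_rot: [-0.0, 0.985, -0.171, -0.0]
wrist_force: [0.1, -0.1, 0.5]
grip_width: 0.0254
grasp_force: 0.0
```

apply_moves(rows=[{"xyz":[0,0,1],"roll":0,"gripper":-0.41},{"xyz":[0,0,1],"roll":0,"gripper":-0.41},{"xyz":[0,0,0.7],"roll":0,"gripper":-0.41},{"xyz":[0,0,0.3],"roll":0,"gripper":-0.41},{"xyz":[0,0,0],"roll":0,"gripper":-0.41}])

```text
t: 22.35
tool_pos: [0.5203, 0.2225, 0.0067]
ee_rot: [0.0, 0.985, -0.173, -0.0]
wrist_force: [-0.6, -0.4, 0.4]
grip_width: 0.0254
grasp_force: 0.0
```

```bash
python3 - <<'E'
from h import *
s,_=stops("side");cv2.imwrite("pics/p6.png",cv2.resize(s[70:230,220:420,::-1],None,fx=3,fy=3))
E
```

```text
t 22.4 tcp [0.521 0.223 0.007]
side [226, 139, 12, 9, 83] 0.05 [0.426 0.259 0.035]
side [275, 141, 9, 10, 74] 0.032 [0.558 0.203 0.02 ]
side [264, 143, 5, 9, 41] 0.043 [0.515 0.196 0.027]
```

View pics/p6.png

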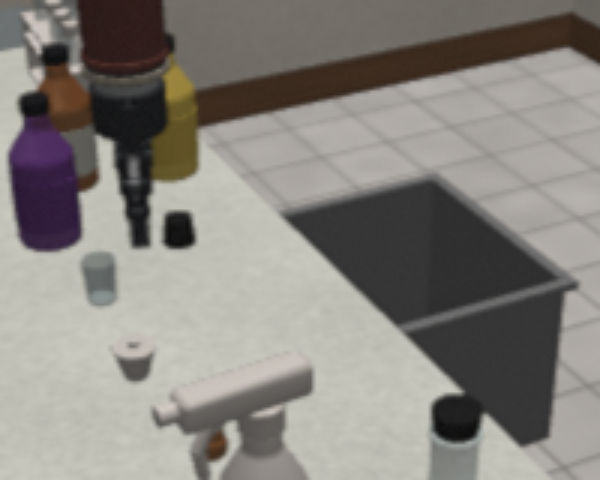

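The fork tip is at (138,235), just behind stopper A at (179,230), and clear of the purple bottle. I push A.

apply_moves(rows=[{"xyz":[0.4,0,0],"roll":0,"gripper":-0.41},{"xyz":[0.5,0,0],"roll":0,"gripper":-0.41},{"xyz":[0.6,0,0],"roll":0,"gripper":-0.41},{"xyz":[0.7,0,0],"roll":0,"gripper":-0.41},{"xyz":[0.7,0,0],"roll":0,"gripper":-0.41}])

```text
t: 23.02
tool_pos: [0.5897, 0.1973, 0.0069]
ee_rot: [-0.0, 0.985, -0.174, 0.0]
wrist_force: [-2.6, 0.1, 1.8]
grip_width: 0.0254
grasp_force: 1.2
```

```bash
python3 - <<'E'
from h import *
s,_=stops("side");stops("top")
E
```

```text
t 23.075 tcp [0.592 0.196 0.007]
side [226, 139, 14, 9, 87] 0.049 [0.428 0.256 0.034]
side [288, 140, 14, 10, 122] 0.045 [0.6   0.182 0.027]
t 23.125 tcp [0.591 0.196 0.007]
top [253, 179, 7, 12, 35] 0.032 [0.615 0.177 0.021]
```

Stopper A is at about (0.615, 0.18), ahead of the fork and on line.

apply_moves(rows=[{"xyz":[0.7,0,0],"roll":0,"gripper":-0.41},{"xyz":[0.7,0,0],"roll":0,"gripper":-0.41},{"xyz":[0.7,0,0],"roll":0,"gripper":-0.41},{"xyz":[0.7,0,0],"roll":0,"gripper":-0.41},{"xyz":[0.7,0,0],"roll":0,"gripper":-0.41},{"xyz":[0.7,0,0],"roll":0,"gripper":-0.41},{"xyz":[0.7,0,0],"roll":0,"gripper":-0.41},{"xyz":[0,0,0],"roll":0,"gripper":-0.41}])

```text
t: 24.12
tool_pos: [0.7049, 0.1544, 0.0065]
ee_rot: [0.0, 0.985, -0.174, 0.0]
wrist_force: [-0.4, 0.4, 0.0]
grip_width: 0.025
grasp_force: 0.0
```

apply_moves(rows=[{"xyz":[0,0,-1],"roll":0,"gripper":-0.41},{"xyz":[0,0,-1],"roll":0,"gripper":-0.41},{"xyz":[0,0,-1],"roll":0,"gripper":-0.41},{"xyz":[0,0,-1],"roll":0,"gripper":-0.41},{"xyz":[0,0,-1],"roll":0,"gripper":-0.41},{"xyz":[0,0,-1],"roll":0,"gripper":-0.41},{"xyz":[0,1,-1],"roll":0,"gripper":-0.41},{"xyz":[0,1,-1],"roll":0,"gripper":-0.41},{"xyz":[0,1,-1],"roll":0,"gripper":-0.41},{"xyz":[0,1,-1],"roll":0,"gripper":-0.41}])

```text
t: 25.38
tool_pos: [0.6685, 0.0616, 0.2576]
ee_rot: [0.0, 0.985, -0.173, -0.0]
wrist_force: [0.8, -0.6, -0.1]
grip_width: 0.0251
grasp_force: 0.0
```

apply_moves(rows=[{"xyz":[-1,1,0],"roll":0,"gripper":-0.41},{"xyz":[-1,1,0],"roll":0,"gripper":-0.41},{"xyz":[-1,1,0],"roll":0,"gripper":-0.41},{"xyz":[-1,1,0],"roll":0,"gripper":-0.41},{"xyz":[0,1,0],"roll":0,"gripper":-0.41},{"xyz":[0,1,0],"roll":0,"gripper":-0.41},{"xyz":[0,1,0],"roll":0,"gripper":-0.41},{"xyz":[0,1,0],"roll":0,"gripper":-0.41},{"xyz":[0,1,0],"roll":0,"gripper":-0.41},{"xyz":[0,0,0],"roll":0,"gripper":-0.41}])

```text
t: 26.62
tool_pos: [0.4976, -0.1169, 0.2568]
ee_rot: [0.0, 0.985, -0.175, -0.0]
wrist_force: [0.2, 0.1, 0.4]
grip_width: 0.0251
grasp_force: 0.0
```

```bash
python3 - <<'E'
from h import *
im,d=stops("top");s,_=stops("side")
cv2.imwrite("pics/p7.png",np.hstack([cv2.resize(cv2.convertScaleAbs(im[50:310,190:450,::-1],alpha=1.6),(390,390)),cv2.resize(s[70:310,200:440,::-1],(390,390))]))
W=cloud("top",d);m=(d>0)&(W[...,2]<-.12)&(W[...,2]>-.19)&(W[...,0]>.68)&(W[...,0]<.88)&(W[...,1]>-.03)&(W[...,1]<.225)
k,L,S,C=cv2.connectedComponentsWithStats(m.astype(np.uint8))
for i in range(1,k):
    if S[i,4]>15:print(S[i].tolist(),W[L==i].mean(0).round(3))
E
```

```text
t 26.675 tcp [ 0.498 -0.115  0.257]
top [208, 248, 16, 29, 114] 0.05 [0.445 0.26  0.029]
t 26.725 tcp [ 0.498 -0.115  0.257]
side [226, 137, 20, 12, 147] 0.05 [0.439 0.256 0.034]
[247, 92, 98, 65, 1259] [ 0.853  0.123 -0.156]
[300, 147, 15, 10, 104] [ 0.729  0.072 -0.174]
[270, 151, 13, 6, 62] [ 0.726  0.155 -0.174]
```

View pics/p7.png

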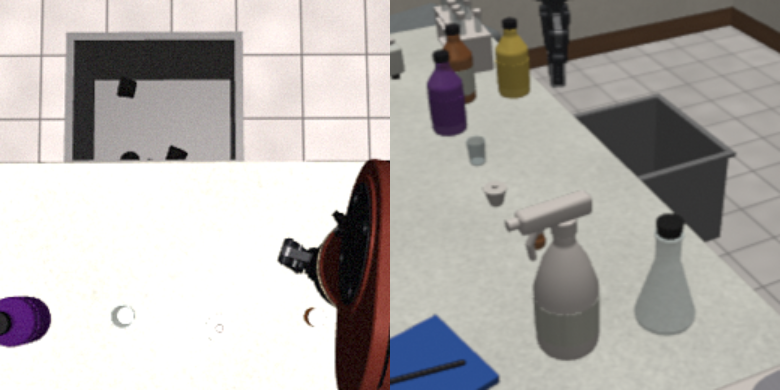

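The bench is clear of stoppers and the labware stands where it was. In the bin I see stoppers at (127,88), (130,155) and (176,153), and a hint of a fourth at (150,159), so I zoom in there once.

```bash
python3 - <<'E'
from h import *
im,d=vision.get_image("top")
cv2.imwrite("pics/p8.png",cv2.resize(im[95:165,225:360,::-1],None,fx=5.5,fy=5.5,interpolation=cv2.INTER_CUBIC))
E
```

```text
(no output)
```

View pics/p8.png

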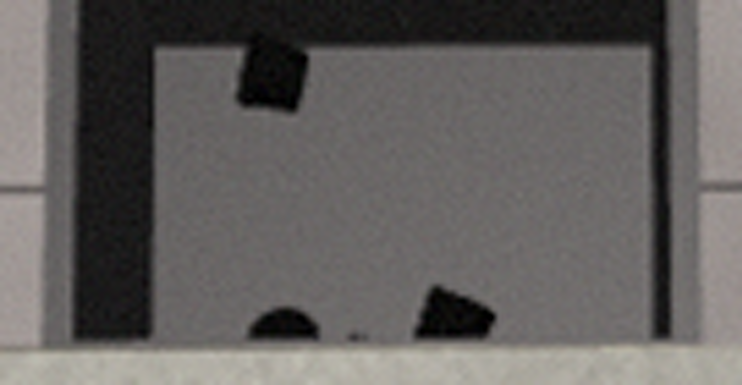

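The zoom shows all four in the bin, at (272,75), (283,325), (455,315), and the edge of the fourth at (358,337).

```bash
python3 -c "
from bench import finish_job
print(finish_job())"
```

```text
the job is handed in; nothing more can be done
None
```

I swept all four stoppers over the edge into the bin and handed the job in at about 27 s. In the last pictures three stoppers show clearly in the bin, with only the edge of the fourth visible by the near wall, and the labware is still standing in place; the hand-in gave no verdict.

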